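# Load the sampler tray with the capped samples

### The job

Load the sampler tray for the next run: stand the four capped amber bottles and vials upright in the white blocks, each down in the pocket made for its size (biggest bottle in the biggest pocket, slimmest vial in the smallest, and so on). One of them is still on the balance pan and has to be lifted out through the round opening of its glass draught shield. Keep them upright, set them down without dropping them, and leave the open bottle and open vial that have no caps where they stand.

Things in the scene. Friction and masses are not known exactly. Their poses are not given: they have to be found in the camera images.
- bottle46_mid (a point): Largest capped bottle: upright amber glass, 46 mm diameter, 90 mm tall, blank label, black screw cap (38 mm). Point: its centre, 45 mm above its underside; z up. Loose. Like all but the 36 mm one it starts on the bench (z = 0), at least 80 mm from other bottles and vials, centre to centre, with more room towards and away from the robot; low things (under 35 mm) lie between.
- bottle36_mid (a point): Middle capped bottle: upright amber glass, 36 mm diameter, 74 mm tall, blank label, black screw cap (29 mm). Point: its centre, 37 mm above its underside; z up. Loose. Starts on the balance pan, underside 74 mm above the bench, inside a glass draught shield with a round top port of 138 mm, centred within 10 mm of the bottle; port collar 117 mm above the bench. Balance: fixed, 280 x 200 mm, 64 mm high, at the left.
- vial28_mid (a point): Capped vial: upright amber glass, 28 mm diameter, 84 mm tall, blank label, black screw cap (25 mm). Point: its centre, 42 mm above its underside; z up. Loose.
- vial17_mid (a point): Smallest, slim capped vial: upright amber glass, 17 mm diameter, 66 mm tall, blank label, black screw cap (16 mm). Point: its centre, 33 mm above its underside; z up. Loose.
- open46_mid (a point): Open bottle that does not belong: same amber glass and size as the capped one (46 mm diameter, about 90 mm tall) but no cap, its bare threaded neck and mouth showing. Point: on its axis, 45 mm above its underside. Loose, standing on the bench.
- open28_mid (a point): Open vial that does not belong: same amber glass and size as the capped one (28 mm diameter, about 84 mm tall) but no cap, its bare threaded neck and mouth showing. Point: on its axis, 42 mm above its underside. Loose, standing on the bench.
- bay46_floor (a point): Pocket for the 46 mm one: round hole, 62 mm diameter, 13 mm deep, with a dark floor, in a white block 80 mm square. Point: centre of the pocket's floor, 11 mm above the bench (rim 24 mm); x, y along the block's edges, z up. Fixed. The four blocks stand 82 mm apart in a row along their y, in changing order, in a steel tray 96 x 400 mm with a 43 mm high wire handle at each end.
- bay36_floor (a point): Pocket for the 36 mm one: round hole, 52 mm diameter, 13 mm deep, with a dark floor, in a white block 80 mm square. Point: centre of the pocket's floor, 11 mm above the bench (rim 24 mm); x, y along the block's edges, z up. Fixed.
- bay28_floor (a point): Pocket for the 28 mm one: round hole, 44 mm diameter, 13 mm deep, with a dark floor, in a white block 80 mm square. Point: centre of the pocket's floor, 11 mm above the bench (rim 24 mm); x, y along the block's edges, z up. Fixed.
- bay17_floor (a point): Pocket for the 17 mm one: round hole, 33 mm diameter, 13 mm deep, with a dark floor, in a white block 80 mm square. Point: centre of the pocket's floor, 11 mm above the bench (rim 24 mm); x, y along the block's edges, z up. Fixed. Nothing on or between tray, balance and robot is higher than 150 mm; a 250 mm pipette stand is at the far left.
Mind the look-alikes: they are no part of the job. Leave any pink or purple look-alike of the part that bears vial28_mid alone.

How it is judged (in metres and radians):
At the end, for the whole second after the job is handed in: Each of the four capped ones stands in the pocket of its own size: centre within 12 mm of the pocket's, on the pocket's floor (height within 4 mm), within 0.12 rad of upright, released and at rest; the two open ones are within 25 mm of where they were and upright (horizontal distance between bottle46_mid and bay46_floor below 0.012 m and z of bottle46_mid in the frame of bay46_floor between 0.041 and 0.049 m and angle between each of bottle46_mid, bottle36_mid, vial28_mid, vial17_mid, open46_mid, open28_mid's own z axis and vertical below 0.12 rad and linear speed of each of bottle46, bottle36, vial28, vial17 below 0.02 m/s and horizontal distance between bottle36_mid and bay36_floor below 0.012 m and z of bottle36_mid in the frame of bay36_floor between 0.033 and 0.041 m and horizontal distance between vial28_mid and bay28_floor below 0.012 m and z of vial28_mid in the frame of bay28_floor between 0.038 and 0.046 m and horizontal distance between vial17_mid and bay17_floor below 0.012 m and z of vial17_mid in the frame of bay17_floor between 0.029 and 0.037 m and distance of each of open46_mid, open28_mid from where it was at the start of the episode below 0.025 m); the robot touches nothing.
It fails at once if an open bottle or vial was moved or knocked over (distance of any of open46_mid, open28_mid from where it was at the start of the episode above 0.025 m).
It fails at once if a capped bottle or vial was tipped over (more than 40 degrees) (angle between any of bottle46_mid, bottle36_mid, vial28_mid, vial17_mid's own z axis and vertical above 0.7 rad).
It fails at once if a bottle or vial was dropped: out of the fingers and falling faster than 0.6 m/s (about 20 mm of free fall) ((contact force between the fingers and bottle46 below 0.05 N and linear speed of bottle46 above 0.6 m/s) or (contact force between the fingers and bottle36 below 0.05 N and linear speed of bottle36 above 0.6 m/s) or (contact force between the fingers and vial28 below 0.05 N and linear speed of vial28 above 0.6 m/s) or (contact force between the fingers and vial17 below 0.05 N and linear speed of vial17 above 0.6 m/s)).
It also fails if it takes over 99 s, if anything falls off the work surface, if the arm or the gripper's body presses on something with over 40 N, if the wrist force passes 120 N, or if a joint passes its speed limit or range.

### The arm

A 7-joint arm with a two-finger parallel gripper is mounted at the origin on the work surface. World frame = base frame: x ahead of the robot, y to its left, z up, the work surface at z = 0. Lengths are in mm, angles in rad, forces in N, time in s.
With the tool pointing down it reaches from about 400 to 850 mm from the base axis. Payload 4.5 kg.
Tool frame: the origin (TCP) lies at the very end of the fingers, on their centre line; the grasp point (between the pads) lies 19 mm behind it (tcp_to_grasp is the distance from the TCP to the grasp point, in mm); z points along the fingers, x is the direction in which the jaws open and shut, and the axes are right-handed (so a half turn about z gives the same grasp; the last joint's range is limited). The gripper opens to 88 mm and grips with 3 to 60 N. Pads are 18 mm wide; open, the fingers measure 123 mm over their backs; the gripper's body (75 mm by 187 mm) begins 45 mm behind the grasp point.
Start: joints at [0.034, 0.689, -0.195, 1.565, 0.157, 0.902, -0.215], TCP at [625.023, 0.026, 238.743] pointing down, gripper open.
Joint ranges: [-3.01, 3.01], [-0.46, 2.08], [-1.47, 1.51], [0.13, 2.56], [-1, 4.14], [0.04, 2.09], [-2.66, 2.66]. Speed limits (rad/s): [2.57, 2.57, 3.14, 3.14, 3.14, 3.14, 3.14].

### API

Orientations are given as a rotation vector (axis times angle).
In Python, from rig import * gives the robot as it stands.
- The arm moves only by the shell command python3 -m jog 'ROWS' [FORCE]. ROWS is JSON, a list of rows, each an object of numbers: "tx", "ty", "tz": the shift along the tool's x, y, z in m; "turn": the turn about the tool's z in degrees; "fingers": the finger opening in m, from 0 to 0.0881. A call has 1 to 20 rows; each row shifts and turns the pose as measured when the row begins, along the tool's axes as they then stand; what a row does not reach is not made up. A row lasts 1/8 s, in which the tool goes at most 62.5 mm and 10.7 degrees, less where a joint would pass 70% of its speed; a pose out of reach is approached as far as the arm can. A call with a gripper value outside its range is refused whole. The fingers move at their own pace and stop on an object; FORCE is the grip in N (left out, the last holds). Time passes only in rows, so rows that do not move let the fingers close. It gives the time, the measured TCP pose, the force and the opening at its end, in the units of the state.
- observe(): the state, without advancing time (a new reading comes with each control period).
- read_camera(name): name is "scene" or "side" or "wrist"; returns the picture (400x640x3 uint8, red, green, blue); there is no depth.
- camera_model(name): a dict with "camera_matrix" (3x3 intrinsics, pixels), "xyz" and "rotation" of the camera in the world; the wrist camera has in their place "T_tool_cam" (4x4, takes a point from camera to tool coordinates, whose origin is the TCP and whose axes are the tool frame's). Camera axes: x right, y down, z forward; pixel columns grow to the right and rows downward; lengths in mm; the calibration is good to about 2 mm. A picture is of the moment at which its call begins: read the wrist's pose just before it. camera_model takes no time and is no camera call.
- job_done(): hands the job in, once; it reports no verdict.
The state is a dict: "clock": time; "joints": joint angles; "qd": joint speeds; "joint_efforts": joint torques, N m; "tcp_pos": TCP position; "tcp_rot": TCP orientation; "contact_force": force on the tool from outside, world axes, zero at the start; "ft_torque": the same for the moment, N m; "gripper_width": finger opening in mm.
Only numpy, scipy, OpenCV 4.12 (cv2) and the standard library are available. Lean on these libraries where they do the work, as an engineer would, in place of code of your own. Each camera call takes 0.05 s, during which the arm holds its last target. There are 200 camera calls.

## Working session

There is one attempt and no reset: what is moved stays moved. The work goes in short steps, Python scripts to look and compute and a shell command to move; the robot and the scene stay as the last step left them, time stands still between calls to the robot, and variables do not carry over. Pictures are saved under pics/ and viewed, about 12 in all and at most 16, crops included, and the job is handed in when it is done.

```bash
mkdir -p pics
cat > h.py <<'E'
from rig import *
import numpy as np, cv2
from scipy.spatial.transform import Rotation as R
def snap(cam,fn):
    s=observe(); im=read_camera(cam); cv2.imwrite('pics/'+fn,im[:,:,::-1].copy()); return s,im
def cam(name,s=None):
    m=camera_model(name);K=np.array(m['camera_matrix'])
    if name=='wrist':
        T=np.array(m['T_tool_cam']);Rt=R.from_rotvec(s['tcp_rot']).as_matrix()
        return K,Rt@T[:3,:3],Rt@T[:3,3]+np.array(s['tcp_pos'])
    r=np.array(m['rotation']); r=r if r.shape==(3,3) else R.from_rotvec(r).as_matrix()
    return K,r,np.array(m['xyz'])
def ray(C,u,v,z):
    K,r,o=C; d=r@np.linalg.inv(K)@np.array([u,v,1.]); return o+d*(z-o[2])/d[2]
def proj(C,p):
    K,r,o=C; q=K@r.T@(np.array(p)-o); return q[:2]/q[2]
E
python3 - <<'E'
from h import *
for n in ('scene','side','wrist'):
    s,im=snap(n,n+'0.png'); C=cam(n,s); print(n,C[2].round(),C[1][:,2].round(2),C[0][0,0],C[0][:2,2])
s=observe();print(R.from_rotvec(s['tcp_rot']).as_matrix().round(2),s)
E
ls
```

```text
scene [1143.  484.  961.] [-0.52 -0.45 -0.72] 465.49302691475503 [326.73013801 200.63410086]
side [ 198. -843.  744.] [ 0.33  0.72 -0.61] 362.19990007538115 [314.99371736 199.28468494]
wrist [625.  78. 384.] [-0.   -0.3  -0.95] 279.5252461161676 [317.83427703 197.47076395]
[[ 1.  0. -0.]
 [ 0. -1. -0.]
 [-0.  0. -1.]] {'clock': 0.15, 'joints': array([ 0.033813  ,  0.68980574, -0.19456138,  1.56609328,  0.15730503,
        0.90250234, -0.21507708]), 'qd': array([ 0.00149984, -0.00317022,  0.00031665, -0.00388684,  0.0001718 ,
        0.00060567, -0.00062194]), 'joint_efforts': array([-1.46674727e-03, -5.27863634e+01, -1.26819178e+00, -1.53587687e+01,
       -5.24473807e-02,  3.92338901e-03,  1.12435155e-04]), 'tcp_pos': array([ 6.24518546e+02, -2.66037290e-02,  2.38089289e+02]), 'tcp_rot': array([ 3.14150647e+00,  1.62050035e-04, -2.22078501e-03]), 'contact_force': array([-1.06027408,  0.08768891,  0.10646392]), 'ft_torque': array([ 0.03337777, -0.02683398,  0.04049804]), 'gripper_width': 88.30004827027992}
h.py
pics
```

View pics/scene0.png

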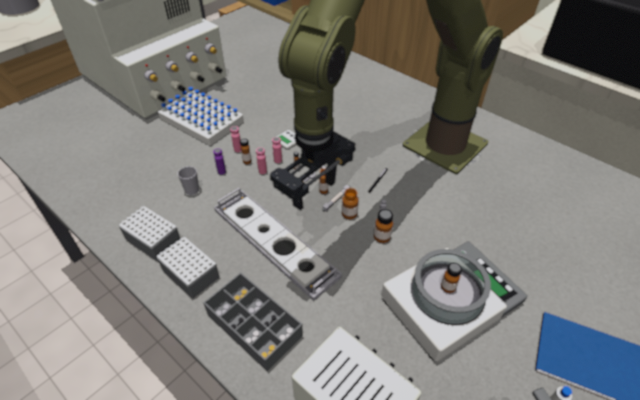

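View pics/side0.png

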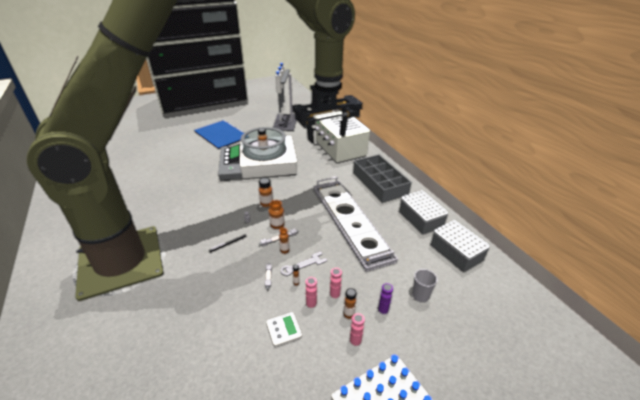

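View pics/wrist0.png

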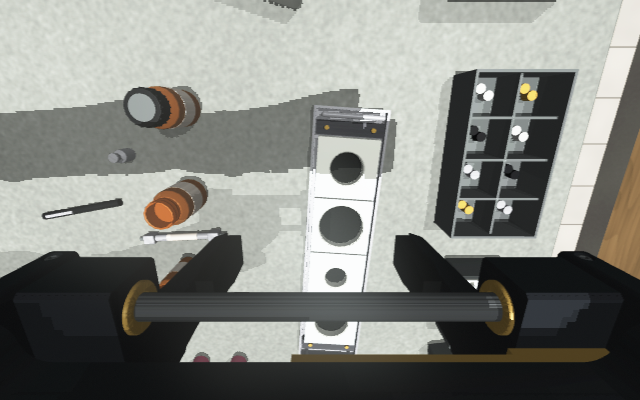

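The wrist view shows four pockets at about (346,167), (340,225), (335,277) and (331,325). The capped 46 is at (147,105) and the open 46 at (165,212). The side view has the capped 28 at (350,303) among pink and purple ones, vial17 at (296,274) and open28 at (284,240). The 36 is on the pan at (262,138).

Run:
```python
from h import *
def tri(a,b):
    A=[];B=[]
    M=np.zeros((3,3));q=np.zeros(3)
    for n,(u,v) in (('side',a),('scene',b)):
        K,r,o=cam(n);d=r@np.linalg.inv(K)@np.array([u,v,1.]);d/=np.linalg.norm(d);P=np.eye(3)-np.outer(d,d);M+=P;q+=P@o
    return np.linalg.solve(M,q)
S=cam('side')
for n,a,z in (('cap46',(265,181),90),('open46',(276,204),90),('open28',(284,230),84),('v17',(296,266),66),('v28',(350,291),84),('pink1',(312,280),80),('pink2',(336,271),80),('pink3',(357,317),80),('purple',(386,286),80),('36',(262,131),148)):
    print(n,ray(S,*a,z).round())
print('36 tri',tri((262,131),(453,268)),'cap46',tri((265,181),(385,212)),'v28',tri((350,291),(245,142)))
s=observe();C=cam('wrist',s)
im=cv2.imread('pics/wrist0.png');g=cv2.cvtColor(im,cv2.COLOR_BGR2GRAY)
m=((g<110)*255).astype(np.uint8)
for c in cv2.findContours(m,cv2.RETR_LIST,cv2.CHAIN_APPROX_NONE)[0]:
    if 200<cv2.contourArea(c)<3000 and len(c)>5:
        (u,v),ax,an=cv2.fitEllipse(c)
        if 300<u<380:
            x,y,w,h=cv2.boundingRect(c)
            e=[ray(C,*p,24) for p in ((x,v),(x+w,v))]
            print((u,v),ax,'rim plane',ray(C,u,v,24).round(1),'floor',ray(C,u,v,11).round(1),'w',(e[1]-e[0])[0].round(1))
```

```text
cap46 [450.  81.  90.]
open46 [442. -44.  90.]
open28 [ 425. -152.   84.]
v17 [ 412. -269.   66.]
v28 [ 488. -404.   84.]
pink1 [ 425. -337.   80.]
pink2 [ 488. -336.   80.]
pink3 [ 470. -467.   80.]
purple [ 572. -423.   80.]
36 [518. 303. 148.]
36 tri [519.99052017 307.61224666 145.1408246 ] cap46 [447.98881816  77.95410772  93.5017516 ] v28 [ 489.085633   -402.55176151   81.77363117]
(340.2947082519531, 224.1087188720703) (35.38818359375, 41.09761428833008) rim plane [656.5 -73.3  24. ] floor [657.6 -78.7  11. ] w 58.4
(346.2241516113281, 167.16940307617188) (29.8314151763916, 31.59326171875) rim plane [662.2   7.   24. ] floor [663.6   4.5  11. ] w 43.1
(331.97454833984375, 180.72979736328125) (87.47675323486328, 146.55340576171875) rim plane [643.9 -11.2  24. ] floor [644.6 -14.4  11. ] w 96.7
```

```bash
python3 -m jog '[{"ty":0.06,"tz":-0.03},{"ty":0.06,"tz":-0.03},{"ty":0.04}]'; python3 -c "
from h import *
s,i=snap('wrist','w1.png');np.save('w1.npy',s,allow_pickle=True)"
python3 -m jog '[{"ty":0.06,"tx":-0.02},{"ty":0.06,"tx":-0.02},{"ty":0.06,"tx":-0.02},{}]'; python3 -c "
from h import *
s,i=snap('wrist','w2.png');np.save('w2.npy',s,allow_pickle=True)
a=cv2.imread('pics/w1.png');b=cv2.imread('pics/w2.png');cv2.imwrite('pics/c12.png',np.vstack([a[:300],b[:300]]))"
```

```text
schema error: expected keys tx, ty, tz, turn, fingers
schema error: expected keys tx, ty, tz, turn, fingers
```

View pics/c12.png

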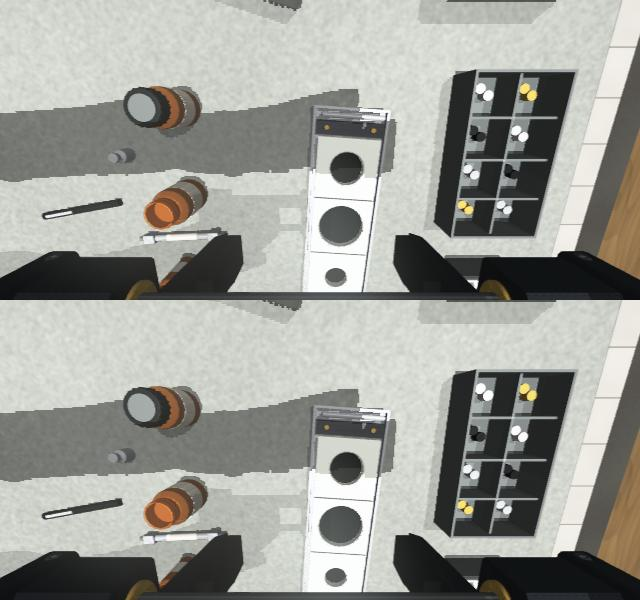

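The picture is unchanged: the moves were refused because every row needs all five keys.

```bash
python3 -m jog '[{"tx":0,"ty":0.06,"tz":-0.03,"turn":0,"fingers":0.088},{"tx":0,"ty":0.06,"tz":-0.03,"turn":0,"fingers":0.088},{"tx":0,"ty":0.04,"tz":0,"turn":0,"fingers":0.088},{"tx":0,"ty":0,"tz":0,"turn":0,"fingers":0.088}]'; python3 -c "
from h import *
s,i=snap('wrist','w1.png');np.save('w1.npy',s,allow_pickle=True)"
python3 -m jog '[{"tx":-0.02,"ty":0.06,"tz":0,"turn":0,"fingers":0.088},{"tx":-0.02,"ty":0.06,"tz":0,"turn":0,"fingers":0.088},{"tx":-0.02,"ty":0.06,"tz":0,"turn":0,"fingers":0.088},{"tx":0,"ty":0,"tz":0,"turn":0,"fingers":0.088}]'; python3 -c "
from h import *
s,i=snap('wrist','w2.png');np.save('w2.npy',s,allow_pickle=True)
a=cv2.imread('pics/w1.png');b=cv2.imread('pics/w2.png');cv2.imwrite('pics/c12.png',np.vstack([a[:300],b[:300]]))"
```

```text
clock: 0.75
tcp_pos: [625.0, -159.2, 296.8]
tcp_rot: [-3.141, -0.005, 0.004]
contact_force: [-0.6, 0.2, 0.5]
gripper_width: 87.9
clock: 1.3
tcp_pos: [570.3, -328.2, 294.5]
tcp_rot: [-3.132, -0.033, 0.002]
contact_force: [-0.0, 1.0, 0.1]
gripper_width: 88.2
```

View pics/c12.png

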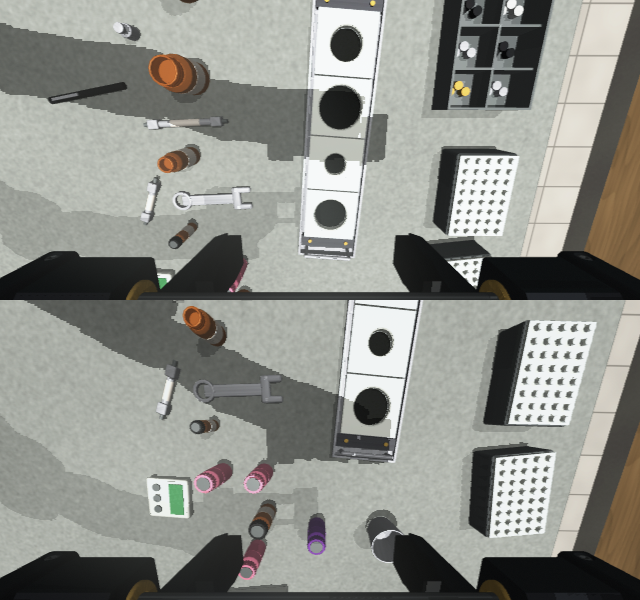

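w1 (top) shows all four pockets, vial17's cap at (177,241) and open28 at (170,162). w2 (bottom) shows the vial17 cap at (197,126) and the capped vial28 at (259,222), with pink or purple vials at (207,180), (256,180), (317,240) and (250,265).

Run:
```python
from h import *
for f in ('w1','w2'):
    s=np.load(f+'.npy',allow_pickle=True).item();C=cam('wrist',s)
    im=cv2.imread(f'pics/{f}.png');g=cv2.cvtColor(im,cv2.COLOR_BGR2GRAY)
    print(f,s['tcp_pos'].round(1))
    for c in cv2.findContours(((g<120)*255).astype(np.uint8),cv2.RETR_LIST,cv2.CHAIN_APPROX_NONE)[0]:
        a=cv2.contourArea(c)
        if 150<a<3000:
            P=np.array([ray(C,*p[0],24)[:2] for p in c],np.float32)
            (ctr,d,_)=cv2.fitEllipse(P)
            if 590<ctr[0]<720 and d[1]<80: 
                mn,mx=P.min(0),P.max(0); print('pocket',np.round(ctr,1),np.round(d,1),'bbox ctr',(mn+mx)/2,'size',mx-mn)
    # bright->yellow: caps dark
s=np.load('w2.npy',allow_pickle=True).item();C=cam('wrist',s)
print('v17 cap',ray(C,197,127,66).round(1),'v28',ray(C,259,227,84).round(1))
for n,p in (('pinkA',(207,184)),('pinkB',(256,184)),('purple',(317,247)),('pinkC',(248,271))): print(n,ray(C,*p,80).round(0))
a=cv2.imread('pics/w2.png')
cv2.imwrite('pics/cr.png',np.hstack([cv2.resize(a[100:150,170:230],None,fx=6,fy=6),cv2.resize(a[190:240,230:290],None,fx=6,fy=6)]))
```

```text
w1 [ 625.  -159.2  296.8]
pocket [ 645.4 -239.3] [47.  49.1] bbox ctr [ 645.2723  -239.80719] size [48.151245 47.81105 ]
pocket [ 650.8 -157.7] [29.6 31. ] bbox ctr [ 650.6218  -158.11067] size [29.04419 32.06781]
pocket [656.5 -77.3] [58.5 60.1] bbox ctr [656.7168  -77.26364] size [60.26465 59.74447]
pocket [662.2   4.3] [40.6 42.1] bbox ctr [662.36096    4.053076] size [40.507812 41.97885 ]
w2 [ 570.3 -328.2  294.5]
pocket [ 674.5 -423.6] [52.2 58.2] bbox ctr [ 678.53217 -426.3205 ] size [59.14978  61.370667]
pocket [ 644.5 -240.9] [49.2 49.9] bbox ctr [ 644.81213 -240.59357] size [51.819153 48.913284]
pocket [ 650.5 -159.2] [30.2 31.4] bbox ctr [ 651.02637 -158.93674] size [31.458435 31.233322]
v17 cap [ 412.2 -272.5   66. ] v28 [ 491.6 -403.8   84. ]
pinkA [ 424. -345.   80.]
pinkB [ 489. -344.   80.]
purple [ 572. -434.   80.]
pinkC [ 472. -476.   80.]
```

View pics/cr.png

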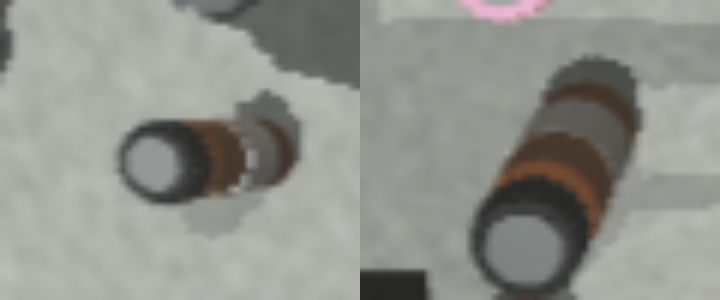

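```bash
python3 -m jog '[{"tx":-0.053,"ty":-0.019,"tz":0.03,"turn":0,"fingers":0.05},{"tx":-0.053,"ty":-0.019,"tz":0.05,"turn":0,"fingers":0.05},{"tx":-0.053,"ty":-0.018,"tz":0.05,"turn":0,"fingers":0.05},{"tx":0,"ty":0,"tz":0.05,"turn":0,"fingers":0.05},{"tx":0,"ty":0,"tz":0,"turn":0,"fingers":0.05}]'
python3 - <<'E'
from h import *
s,im=snap('wrist','w3.png');C=cam('wrist',s)
print(s['tcp_pos'],s['tcp_rot'],proj(C,(411,-272.5,66)),proj(C,s['tcp_pos']))
E
```

```text
clock: 1.98
tcp_pos: [433.6, -258.4, 128.0]
tcp_rot: [-3.118, -0.076, -0.016]
contact_force: [0.5, 0.2, 1.2]
gripper_width: 49.8
[ 433.58043293 -258.40437798  128.00971268] [-3.11776229 -0.07595251 -0.01576113] [287.13280327 229.86606121] [316.43786873 250.22994578]
```

View pics/w3.png

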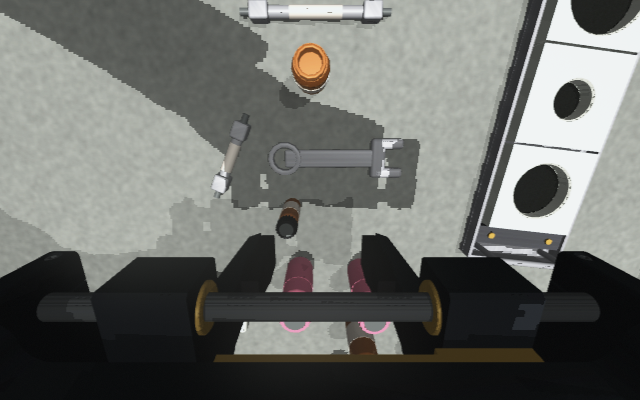

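The cap of vial17 is at (287,229), matching the predicted (287,230). A helper can now give tool-frame shifts.

```bash
cat > to.py <<'E'
from h import *
import sys
s=observe();r=R.from_rotvec(s['tcp_rot']).as_matrix();p=np.array([float(a) for a in sys.argv[1:4]])
print('tcp',s['tcp_pos'].round(1),'w',round(s['gripper_width'],1),'tool shift',(r.T@(p-s['tcp_pos'])).round(1),'yaw deg',np.degrees(np.arctan2(r[1,0],r[0,0])).round(2),'tilt',np.degrees(np.arccos(-r[2,2])).round(2))
E
python3 to.py 411 -272.5 110;python3 - <<'E'
from h import *
s=np.load('w2.npy',allow_pickle=True).item();print(ray(cam('wrist',s),257.8,231.3,84))
E
```

```text
tcp [ 434.8 -259.2  129.8] w 50.0 tool shift [-24.7  12.6  19.2] yaw deg 2.77 tilt 1.42
[ 489.6991032 -410.2432855   84.       ]
```

```bash
python3 -m jog '[{"tx":-0.025,"ty":0.0125,"tz":0.01,"turn":2.8,"fingers":0.05},{"tx":0,"ty":0,"tz":0,"turn":0,"fingers":0.05},{"tx":0,"ty":0,"tz":0,"turn":0,"fingers":0.05}]'; python3 to.py 411 -272.5 22
```

```text
clock: 2.4
tcp_pos: [418.4, -271.6, 124.6]
tcp_rot: [-3.123, -0.008, -0.04]
contact_force: [0.6, -0.7, -0.1]
gripper_width: 50.0
tcp [ 418.4 -271.6  124.6] w 50.0 tool shift [-10.    2.6 102.3] yaw deg 0.28 tilt 1.79
```

```bash
python3 -m jog '[{"tx":-0.01,"ty":0.002,"tz":0.02,"turn":0,"fingers":0.05},{"tx":0,"ty":0,"tz":0.015,"turn":0,"fingers":0.05},{"tx":0,"ty":0,"tz":0,"turn":0,"fingers":0.05}]'; python3 to.py 411 -272.5 22
```

```text
clock: 2.78
tcp_pos: [416.4, -272.7, 92.6]
tcp_rot: [-3.126, -0.017, -0.058]
contact_force: [-0.4, -0.5, -0.4]
gripper_width: 50.0
tcp [ 416.4 -272.7   92.6] w 50.0 tool shift [-8.1  0.8 70.3] yaw deg 0.59 tilt 2.28
```

```bash
python3 - <<'E'
from h import *
s=observe();print(s['joints'].round(2));print(R.from_rotvec(s['tcp_rot']).as_matrix().round(3))
E
python3 -m jog '[{"tx":-0.008,"ty":0.001,"tz":0,"turn":0,"fingers":0.05},{"tx":0,"ty":0,"tz":0,"turn":0,"fingers":0.05},{"tx":0,"ty":0,"tz":0,"turn":0,"fingers":0.05}]'; python3 to.py 411 -272.5 22
```

```text
[ 0.6   0.77 -0.14  2.09  0.27  0.27  0.25]
[[ 0.999  0.011  0.037]
 [ 0.01  -1.     0.015]
 [ 0.037 -0.014 -0.999]]
clock: 3.15
tcp_pos: [410.0, -274.0, 94.4]
tcp_rot: [-3.128, -0.019, -0.064]
contact_force: [-0.2, 0.1, 0.4]
gripper_width: 50.0
tcp [ 410.  -274.    94.4] w 50.0 tool shift [-2.  -0.6 72.4] yaw deg 0.67 tilt 2.46
```

```bash
python3 -m jog '[{"tx":-0.001,"ty":-0.001,"tz":0.025,"turn":0,"fingers":0.05},{"tx":-0.001,"ty":0,"tz":0.025,"turn":0,"fingers":0.05},{"tx":-0.0005,"ty":0,"tz":0.02,"turn":0,"fingers":0.05},{"tx":0,"ty":0,"tz":0,"turn":0,"fingers":0.05}]'; python3 to.py 411 -272.5 22
```

```text
clock: 3.65
tcp_pos: [412.5, -273.2, 24.2]
tcp_rot: [-3.13, -0.018, -0.071]
contact_force: [-0.4, 0.1, -0.2]
gripper_width: 49.9
tcp [ 412.5 -273.2   24.2] w 49.9 tool shift [-1.6 -0.7  2.1] yaw deg 0.65 tilt 2.67
```

```bash
python3 -m jog '[{"tx":-0.001,"ty":0,"tz":0,"turn":0,"fingers":0.005},{"tx":0,"ty":0,"tz":0,"turn":0,"fingers":0.005},{"tx":0,"ty":0,"tz":0,"turn":0,"fingers":0.005},{"tx":0,"ty":0,"tz":0,"turn":0,"fingers":0.005},{"tx":0,"ty":0,"tz":0,"turn":0,"fingers":0.005}]' 15; python3 to.py 650.6 -158.5 120
```

```text
clock: 4.28
tcp_pos: [412.5, -274.2, 26.8]
tcp_rot: [-3.132, -0.017, -0.076]
contact_force: [0.1, -0.0, -0.4]
gripper_width: 16.9
tcp [ 412.5 -274.2   26.8] w 16.9 tool shift [ 243.6 -113.8  -80.5] yaw deg 0.62 tilt 2.84
```

```bash
python3 -m jog '[{"tx":0,"ty":0,"tz":-0.03,"turn":0,"fingers":0.005},{"tx":0,"ty":0,"tz":-0.04,"turn":0,"fingers":0.005},{"tx":0.04,"ty":-0.02,"tz":-0.01,"turn":0,"fingers":0.005},{"tx":0.05,"ty":-0.023,"tz":0,"turn":0,"fingers":0.005},{"tx":0.05,"ty":-0.023,"tz":0,"turn":0,"fingers":0.005},{"tx":0.05,"ty":-0.023,"tz":0,"turn":0,"fingers":0.005},{"tx":0.03,"ty":-0.015,"tz":0,"turn":0,"fingers":0.005},{"tx":0,"ty":0,"tz":0,"turn":0,"fingers":0.005}]'; python3 to.py 650.6 -158.5 80
```

```text
clock: 5.28
tcp_pos: [631.6, -166.2, 120.2]
tcp_rot: [-3.131, -0.011, -0.072]
contact_force: [-0.9, -0.3, -0.6]
gripper_width: 16.5
tcp [ 631.6 -166.2  120.2] w 16.5 tool shift [17.2 -7.2 41.1] yaw deg 0.38 tilt 2.7
```

```bash
python3 -m jog '[{"tx":0.018,"ty":-0.007,"tz":0.02,"turn":0,"fingers":0.005},{"tx":0,"ty":0,"tz":0.02,"turn":0,"fingers":0.005},{"tx":0,"ty":0,"tz":0,"turn":0,"fingers":0.005}]'; python3 to.py 650.6 -158.5 60
python3 - <<'E'
from h import *
s,im=snap('wrist','w4.png');C=cam('wrist',s);print(proj(C,(650.6,-158.5,24)),proj(C,s['tcp_pos']))
s,b=snap('side','s4.png')
cv2.imwrite('pics/c4.png',cv2.cvtColor(np.hstack([cv2.resize(im[150:350,180:480],None,fx=1.3,fy=1.3),cv2.resize(b[170:270,300:450],(390,260))]),cv2.COLOR_RGB2BGR))
E
```

```text
clock: 5.65
tcp_pos: [647.0, -161.6, 78.8]
tcp_rot: [-3.133, -0.007, -0.062]
contact_force: [0.6, -0.7, 0.0]
gripper_width: 16.5
tcp [ 647.  -161.6   78.8] w 16.5 tool shift [ 2.9 -3.  18.9] yaw deg 0.24 tilt 2.32
[318.63086987 212.95432162] [316.47843546 250.29045633]
```

View pics/c4.png

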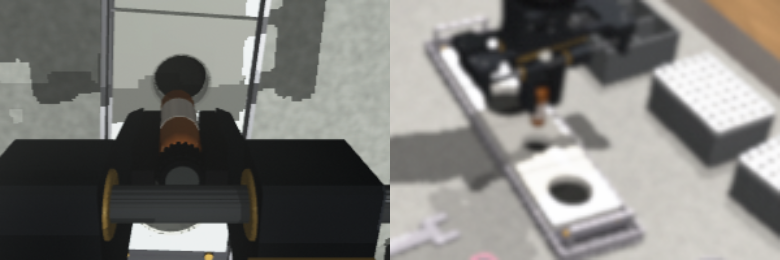

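The vial's bottom, at about (317,223), hangs over the small pocket at (319,210), which agrees with the predicted (319,213).

```bash
python3 -m jog '[{"tx":0.003,"ty":-0.003,"tz":0.02,"turn":0,"fingers":0.005},{"tx":0,"ty":0,"tz":0.014,"turn":0,"fingers":0.005},{"tx":0,"ty":0,"tz":0,"turn":0,"fingers":0.005}]'; python3 to.py 650.6 -158.5 37.5
```

```text
clock: 6.12
tcp_pos: [653.1, -159.2, 45.5]
tcp_rot: [-3.134, -0.005, -0.07]
contact_force: [0.3, 0.0, -1.0]
gripper_width: 16.4
tcp [ 653.1 -159.2   45.5] w 16.4 tool shift [-2.8 -0.7  7.9] yaw deg 0.16 tilt 2.57
```

```bash
python3 -m jog '[{"tx":-0.003,"ty":-0.001,"tz":0.006,"turn":0,"fingers":0.005},{"tx":0,"ty":0,"tz":0.002,"turn":0,"fingers":0.005},{"tx":0,"ty":0,"tz":0.001,"turn":0,"fingers":0.005}]'; python3 to.py 650.6 -158.5 37
```

```text
clock: 6.5
tcp_pos: [649.9, -158.1, 37.3]
tcp_rot: [-3.134, -0.004, -0.068]
contact_force: [-2.1, 0.3, 11.0]
gripper_width: 16.5
tcp [ 649.9 -158.1   37.3] w 16.5 tool shift [0.7 0.4 0.3] yaw deg 0.15 tilt 2.53
```

```bash
python3 -m jog '[{"tx":0,"ty":0,"tz":0,"turn":0,"fingers":0.025},{"tx":0,"ty":0,"tz":0,"turn":0,"fingers":0.06},{"tx":0,"ty":0,"tz":0,"turn":0,"fingers":0.06},{"tx":0,"ty":0,"tz":-0.03,"turn":0,"fingers":0.06},{"tx":0,"ty":0,"tz":-0.04,"turn":0,"fingers":0.06},{"tx":0,"ty":0,"tz":-0.03,"turn":0,"fingers":0.06},{"tx":0,"ty":0,"tz":0,"turn":0,"fingers":0.06}]'; python3 to.py 489.7 -409 150
```

```text
clock: 7.38
tcp_pos: [645.7, -158.9, 139.6]
tcp_rot: [-3.134, -0.004, -0.069]
contact_force: [-0.1, 0.6, -0.0]
gripper_width: 60.2
tcp [ 645.7 -158.9  139.6] w 60.2 tool shift [-156.1  249.6  -19. ] yaw deg 0.15 tilt 2.56
```

```bash
python3 -m jog '[{"tx":-0.03,"ty":0.045,"tz":-0.01,"turn":0,"fingers":0.06},{"tx":-0.033,"ty":0.052,"tz":-0.01,"turn":0,"fingers":0.06},{"tx":-0.033,"ty":0.052,"tz":0,"turn":0,"fingers":0.06},{"tx":-0.033,"ty":0.052,"tz":0,"turn":0,"fingers":0.06},{"tx":-0.02,"ty":0.03,"tz":0,"turn":0,"fingers":0.06},{"tx":0,"ty":0,"tz":0,"turn":0,"fingers":0.06}]'; python3 to.py 489.7 -409 130
python3 - <<'E'
from h import *
s,im=snap('wrist','w5.png');C=cam('wrist',s);print(proj(C,(489.7,-409,84)),ray(C,320,212,84))
E
```

```text
clock: 8.12
tcp_pos: [490.8, -394.6, 142.7]
tcp_rot: [-3.129, -0.009, -0.058]
contact_force: [0.2, 1.2, 0.3]
gripper_width: 59.9
tcp [ 490.8 -394.6  142.7] w 59.9 tool shift [-1.7 14.6 12.5] yaw deg 0.33 tilt 2.22
[312.51630442 232.31578196] [ 495.51667195 -391.86295387   84.        ]
```

View pics/w5.png

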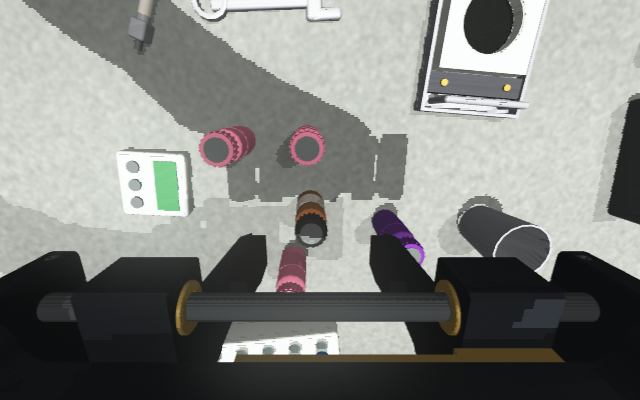

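The capped vial's top is at (312,233), predicted (312.5,232). The pink and purple vials stay clear of the fingers.

```bash
python3 -m jog '[{"tx":-0.002,"ty":0.0145,"tz":0.02,"turn":0,"fingers":0.06},{"tx":0,"ty":0,"tz":0,"turn":0,"fingers":0.06},{"tx":0,"ty":0,"tz":0,"turn":0,"fingers":0.06}]'; python3 to.py 489.6 -409.3 30
```

```text
clock: 8.55
tcp_pos: [495.9, -399.6, 121.4]
tcp_rot: [-3.121, -0.027, -0.063]
contact_force: [0.2, 0.0, 0.9]
gripper_width: 59.9
tcp [ 495.9 -399.6  121.4] w 59.9 tool shift [-10.1  11.4  90.9] yaw deg 0.96 tilt 2.56
```

```bash
python3 -m jog '[{"tx":-0.01,"ty":0.011,"tz":0.004,"turn":0.9,"fingers":0.06},{"tx":0,"ty":0,"tz":0,"turn":0,"fingers":0.06},{"tx":0,"ty":0,"tz":0,"turn":0,"fingers":0.06}]'; python3 to.py 489.6 -409.3 30
```

```text
clock: 8.93
tcp_pos: [487.3, -409.6, 117.8]
tcp_rot: [-3.121, -0.005, -0.065]
contact_force: [-0.7, 0.2, 0.9]
gripper_width: 59.9
tcp [ 487.3 -409.6  117.8] w 59.9 tool shift [-1.4  1.5 87.8] yaw deg 0.16 tilt 2.65
```

```bash
python3 -m jog '[{"tx":-0.001,"ty":0.001,"tz":0.025,"turn":0,"fingers":0.06},{"tx":0,"ty":0,"tz":0.025,"turn":0,"fingers":0.06},{"tx":0,"ty":0,"tz":0,"turn":0,"fingers":0.06}]'; python3 to.py 489.6 -409.3 30
```

```text
clock: 9.3
tcp_pos: [489.5, -410.0, 68.2]
tcp_rot: [-3.122, -0.005, -0.069]
contact_force: [0.2, -0.6, 0.4]
gripper_width: 59.9
tcp [ 489.5 -410.    68.2] w 59.9 tool shift [-1.6  0.  38.2] yaw deg 0.16 tilt 2.75
```

```bash
python3 -m jog '[{"tx":-0.001,"ty":0,"tz":0.02,"turn":0,"fingers":0.06},{"tx":0,"ty":0,"tz":0.018,"turn":0,"fingers":0.06},{"tx":0,"ty":0,"tz":0,"turn":0,"fingers":0.02},{"tx":0,"ty":0,"tz":0,"turn":0,"fingers":0.015},{"tx":0,"ty":0,"tz":0,"turn":0,"fingers":0.015},{"tx":0,"ty":0,"tz":0,"turn":0,"fingers":0.015}]' 20; python3 to.py 662.3 4.2 150
```

```text
clock: 10.05
tcp_pos: [491.6, -410.4, 30.2]
tcp_rot: [-3.125, -0.005, -0.074]
contact_force: [0.6, -0.1, -0.6]
gripper_width: 27.5
tcp [ 491.6 -410.4   30.2] w 27.5 tool shift [ 177.3 -415.8 -104.9] yaw deg 0.15 tilt 2.86
```

```bash
python3 -m jog '[{"tx":0,"ty":0,"tz":-0.03,"turn":0,"fingers":0.015},{"tx":0,"ty":0,"tz":-0.045,"turn":0,"fingers":0.015},{"tx":0,"ty":0,"tz":-0.04,"turn":0,"fingers":0.015},{"tx":0.015,"ty":-0.035,"tz":-0.005,"turn":0,"fingers":0.015},{"tx":0.022,"ty":-0.05,"tz":0,"turn":0,"fingers":0.015},{"tx":0.022,"ty":-0.05,"tz":0,"turn":0,"fingers":0.015},{"tx":0.022,"ty":-0.05,"tz":0,"turn":0,"fingers":0.015},{"tx":0.022,"ty":-0.05,"tz":0,"turn":0,"fingers":0.015},{"tx":0.022,"ty":-0.05,"tz":0,"turn":0,"fingers":0.015},{"tx":0.022,"ty":-0.05,"tz":0,"turn":0,"fingers":0.015},{"tx":0.015,"ty":-0.035,"tz":0,"turn":0,"fingers":0.015},{"tx":0,"ty":0,"tz":0,"turn":0,"fingers":0.015}]'; python3 to.py 662.3 4.2 80
```

```text
clock: 11.55
tcp_pos: [654.0, -32.3, 171.1]
tcp_rot: [-3.126, 0.001, -0.088]
contact_force: [-0.5, -0.3, -0.6]
gripper_width: 27.4
tcp [654.  -32.3 171.1] w 27.4 tool shift [  3.2 -35.2  91.9] yaw deg -0.06 tilt 3.33
```

```bash
python3 -m jog '[{"tx":0.003,"ty":-0.028,"tz":0.03,"turn":0,"fingers":0.015},{"tx":0,"ty":-0.007,"tz":0.03,"turn":0,"fingers":0.015},{"tx":0,"ty":0,"tz":0.02,"turn":0,"fingers":0.015},{"tx":0,"ty":0,"tz":0,"turn":0,"fingers":0.015}]'; python3 to.py 662.3 4.2 60;python3 - <<'E'
from h import *
s,im=snap('wrist','w6.png');C=cam('wrist',s);print(proj(C,(662.3,4.2,24)))
g=im.mean(2)
cv2.imwrite('pics/c6.png',cv2.cvtColor(cv2.resize(im[130:330,180:480],None,fx=1.5,fy=1.5),cv2.COLOR_RGB2BGR))
E
```

```text
clock: 12.05
tcp_pos: [661.6, -1.3, 91.1]
tcp_rot: [-3.13, 0.008, -0.091]
contact_force: [-0.2, 0.0, 0.3]
gripper_width: 27.2
tcp [661.6  -1.3  91.1] w 27.2 tool shift [-1.2 -5.2 31.1] yaw deg -0.32 tilt 3.38
[312.75871631 205.20162579]
```

View pics/c6.png

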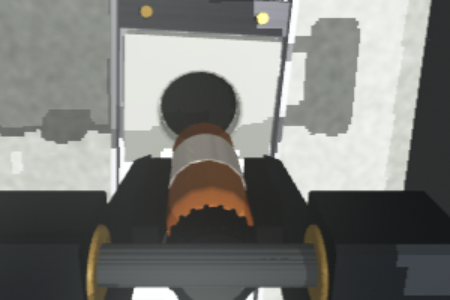

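The pocket centre is at about (313,202), against the predicted (313,205), so I will aim about 1.5 mm more in +y.

```bash
python3 -m jog '[{"tx":-0.002,"ty":-0.006,"tz":0.02,"turn":0,"fingers":0.015},{"tx":0,"ty":0,"tz":0.015,"turn":0,"fingers":0.015},{"tx":0,"ty":0,"tz":0,"turn":0,"fingers":0.015}]'; python3 to.py 661 5.5 41
```

```text
clock: 12.48
tcp_pos: [663.7, 3.4, 56.7]
tcp_rot: [-3.131, 0.013, -0.099]
contact_force: [0.7, 0.3, -0.3]
gripper_width: 27.2
tcp [663.7   3.4  56.7] w 27.2 tool shift [-3.7 -1.9 15.5] yaw deg -0.48 tilt 3.65
```

```bash
python3 -m jog '[{"tx":-0.003,"ty":-0.002,"tz":0.009,"turn":0,"fingers":0.015},{"tx":0,"ty":0,"tz":0.003,"turn":0,"fingers":0.015}]'; python3 to.py 661 5.5 41
```

```text
clock: 12.72
tcp_pos: [661.7, 5.7, 44.2]
tcp_rot: [-3.13, 0.013, -0.1]
contact_force: [-0.6, 0.4, -1.2]
gripper_width: 27.5
tcp [661.7   5.7  44.2] w 27.5 tool shift [-0.9  0.2  3.2] yaw deg -0.48 tilt 3.7
```

```bash
python3 -m jog '[{"tx":0,"ty":0,"tz":0.003,"turn":0,"fingers":0.015},{"tx":0,"ty":0,"tz":0.001,"turn":0,"fingers":0.015}]'; python3 to.py 661 5.5 41
```

```text
clock: 12.98
tcp_pos: [662.4, 5.7, 41.0]
tcp_rot: [-3.131, 0.013, -0.101]
contact_force: [-3.0, -0.0, 8.2]
gripper_width: 27.3
tcp [662.4   5.7  41. ] w 27.3 tool shift [-1.4  0.2 -0.1] yaw deg -0.49 tilt 3.74
```

```bash
python3 -m jog '[{"tx":0,"ty":0,"tz":0,"turn":0,"fingers":0.035},{"tx":0,"ty":0,"tz":0,"turn":0,"fingers":0.06},{"tx":0,"ty":0,"tz":-0.02,"turn":0,"fingers":0.08},{"tx":0,"ty":0,"tz":-0.04,"turn":0,"fingers":0.088},{"tx":0,"ty":0,"tz":-0.04,"turn":0,"fingers":0.088},{"tx":0,"ty":0,"tz":-0.02,"turn":0,"fingers":0.088}]'; python3 to.py 448 79 170
```

```text
clock: 13.72
tcp_pos: [654.4, 4.5, 167.1]
tcp_rot: [-3.131, 0.013, -0.103]
contact_force: [0.9, -0.4, -0.2]
gripper_width: 83.1
tcp [654.4   4.5 167.1] w 83.1 tool shift [-206.4  -72.9  -15.7] yaw deg -0.49 tilt 3.79
```

```bash
python3 -m jog '[{"tx":-0.045,"ty":-0.016,"tz":0,"turn":0,"fingers":0.088},{"tx":-0.05,"ty":-0.018,"tz":0,"turn":0,"fingers":0.088},{"tx":-0.05,"ty":-0.018,"tz":0,"turn":0,"fingers":0.088},{"tx":-0.04,"ty":-0.015,"tz":0,"turn":0,"fingers":0.088},{"tx":0,"ty":0,"tz":0,"turn":0,"fingers":0.088},{"tx":0,"ty":0,"tz":0,"turn":0,"fingers":0.088}]'; python3 to.py 448 79 130
python3 - <<'E'
from h import *
s,im=snap('wrist','w7.png');C=cam('wrist',s);print(proj(C,(448,79,90)),s['joints'].round(2))
E
```

```text
clock: 14.48
tcp_pos: [471.0, 75.0, 164.4]
tcp_rot: [-3.126, 0.015, -0.134]
contact_force: [0.4, -0.1, -0.8]
gripper_width: 88.3
tcp [471.   75.  164.4] w 88.3 tool shift [-25.9  -3.3  32.4] yaw deg -0.6 tilt 4.96
[281.26777693 205.51108088] [-0.23  0.6  -0.04  2.16  0.12  0.29 -0.4 ]
```

View pics/w7.png

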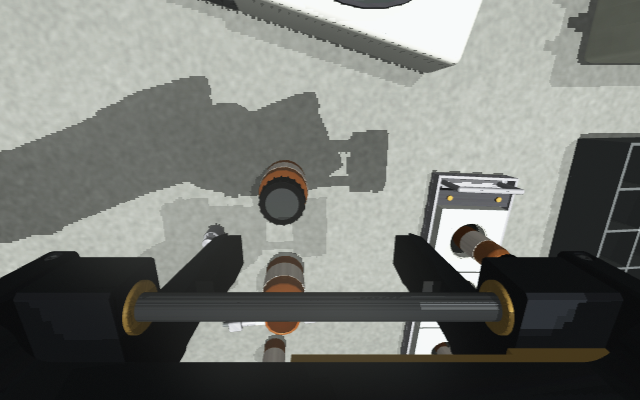

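The cap of bottle46 is at (282,203), about 2 mm in +y of my estimate, so I use (449, 80.5). Vial28 stands in its pocket. Tool tilt is drifting and I am watching it.

```bash
python3 -m jog '[{"tx":-0.023,"ty":-0.005,"tz":0.02,"turn":0,"fingers":0.088},{"tx":0,"ty":0,"tz":0.025,"turn":0,"fingers":0.088},{"tx":0,"ty":0,"tz":0.01,"turn":0,"fingers":0.088}]'; python3 to.py 450.5 80.5 31
```

```text
clock: 14.9
tcp_pos: [459.0, 80.3, 108.0]
tcp_rot: [-3.123, 0.023, -0.149]
contact_force: [-0.4, -0.2, 0.2]
gripper_width: 88.2
tcp [459.   80.3 108. ] w 88.2 tool shift [-15.8   1.1  75.8] yaw deg -0.89 tilt 5.51
```

```bash
python3 -m jog '[{"tx":-0.015,"ty":0.001,"tz":0.02,"turn":0,"fingers":0.088},{"tx":-0.002,"ty":0,"tz":0.028,"turn":0,"fingers":0.088},{"tx":0,"ty":0,"tz":0,"turn":0,"fingers":0.088}]'; python3 to.py 450.5 80.5 31
```

```text
clock: 15.28
tcp_pos: [456.3, 78.2, 85.7]
tcp_rot: [-3.132, 0.026, -0.135]
contact_force: [-0.3, 0.4, -0.5]
gripper_width: 88.1
tcp [456.3  78.2  85.7] w 88.1 tool shift [-10.5  -1.8  54.1] yaw deg -0.97 tilt 4.95
```

```bash
python3 -m jog '[{"tx":-0.006,"ty":-0.001,"tz":0.014,"turn":0,"fingers":0.088},{"tx":-0.003,"ty":-0.001,"tz":0.014,"turn":0,"fingers":0.088},{"tx":0,"ty":0,"tz":0.012,"turn":0,"fingers":0.088}]'; python3 to.py 450.5 80.5 31; python3 -c "
from h import *
print(observe()['joints'].round(2))"
```

```text
clock: 15.65
tcp_pos: [457.5, 77.6, 66.3]
tcp_rot: [3.138, -0.031, 0.129]
contact_force: [-0.2, -0.3, 0.5]
gripper_width: 87.6
tcp [457.5  77.6  66.3] w 87.6 tool shift [-9.9 -2.8 34.6] yaw deg -1.12 tilt 4.7
[-0.23  0.81 -0.09  2.25  1.5   0.09 -1.81]
```

```bash
python3 -m jog '[{"tx":-0.005,"ty":-0.001,"tz":0.003,"turn":0,"fingers":0.088},{"tx":-0.003,"ty":-0.001,"tz":0.005,"turn":0,"fingers":0.088},{"tx":0,"ty":0,"tz":0.005,"turn":0,"fingers":0.088}]'; python3 to.py 450.5 80.5 31; python3 -c "
from h import *
print(observe()['joints'].round(2))"
```

```text
clock: 16.02
tcp_pos: [453.7, 78.3, 53.7]
tcp_rot: [3.135, -0.036, 0.137]
contact_force: [-0.2, -1.0, 0.3]
gripper_width: 87.9
tcp [453.7  78.3  53.7] w 87.9 tool shift [-5.2 -2.2 22.3] yaw deg -1.3 tilt 5.01
[-0.15  0.84 -0.22  2.26  1.75  0.2  -2.06]
```

```bash
python3 -m jog '[{"tx":-0.004,"ty":-0.002,"tz":0.01,"turn":0,"fingers":0.088},{"tx":-0.001,"ty":0,"tz":0.008,"turn":0,"fingers":0.088},{"tx":0,"ty":0,"tz":0.003,"turn":0,"fingers":0.088}]'; python3 to.py 450.5 80.5 31; python3 -c "
from h import *
print(observe()['joints'].round(2))"
```

```text
clock: 16.4
tcp_pos: [452.4, 79.0, 32.0]
tcp_rot: [3.133, -0.04, 0.14]
contact_force: [-0.1, 0.2, 0.4]
gripper_width: 88.2
tcp [452.4  79.   32. ] w 88.2 tool shift [-2.  -1.4  0.8] yaw deg -1.45 tilt 5.13
[-0.09  0.9  -0.33  2.27  1.86  0.3  -2.17]
```

```bash
python3 -m jog '[{"tx":-0.002,"ty":-0.001,"tz":0,"turn":0,"fingers":0.03},{"tx":0,"ty":0,"tz":0,"turn":0,"fingers":0.03},{"tx":0,"ty":0,"tz":0,"turn":0,"fingers":0.03},{"tx":0,"ty":0,"tz":0,"turn":0,"fingers":0.03}]' 30; python3 to.py 656.5 -77 130; python3 -c "
from h import *
print(observe()['joints'].round(2))"
```

```text
clock: 16.9
tcp_pos: [450.6, 80.0, 32.2]
tcp_rot: [3.132, -0.039, 0.141]
contact_force: [-0.6, -0.3, -0.0]
gripper_width: 49.7
tcp [450.6  80.   32.2] w 49.7 tool shift [217.7 152.1 -77.8] yaw deg -1.43 tilt 5.17
[-0.09  0.9  -0.34  2.27  1.86  0.31 -2.18]
```

```bash
python3 -m jog '[{"tx":0,"ty":0,"tz":0,"turn":0,"fingers":0.03},{"tx":0,"ty":0,"tz":0,"turn":0,"fingers":0.03},{"tx":0,"ty":0,"tz":-0.006,"turn":0,"fingers":0.03},{"tx":0,"ty":0,"tz":-0.01,"turn":0,"fingers":0.03},{"tx":0,"ty":0,"tz":-0.01,"turn":0,"fingers":0.03}]'; python3 to.py 656.5 -77 130; python3 -c "
from h import *
print(observe()['joints'].round(2))"
```

```text
clock: 17.52
tcp_pos: [447.8, 80.1, 58.8]
tcp_rot: [3.133, -0.04, 0.139]
contact_force: [0.3, 0.0, -0.9]
gripper_width: 46.3
tcp [447.8  80.1  58.8] w 46.3 tool shift [218.1 152.  -51.5] yaw deg -1.46 tilt 5.08
[-0.16  0.83 -0.23  2.28  1.74  0.21 -2.07]
```

```bash
python3 -m jog '[{"tx":0,"ty":0,"tz":-0.015,"turn":0,"fingers":0.03},{"tx":0,"ty":0,"tz":-0.02,"turn":0,"fingers":0.03},{"tx":0.02,"ty":0,"tz":-0.02,"turn":0,"fingers":0.03},{"tx":0.025,"ty":0,"tz":-0.01,"turn":0,"fingers":0.03},{"tx":0.03,"ty":0.01,"tz":0,"turn":0,"fingers":0.03}]'; python3 to.py 656.5 -77 130; python3 -c "
from h import *
print(observe()['joints'].round(2))"
```

```text
clock: 18.15
tcp_pos: [512.6, 69.0, 121.4]
tcp_rot: [3.127, -0.032, 0.153]
contact_force: [1.6, 0.9, -1.6]
gripper_width: 46.2
tcp [512.6  69.  121.4] w 46.2 tool shift [147.  143.    7.2] yaw deg -1.15 tilt 5.63
[ 0.03  0.75 -0.45  2.07  0.91  0.43 -1.16]
```

```bash
python3 -m jog '[{"tx":0.03,"ty":0.03,"tz":0,"turn":0,"fingers":0.03},{"tx":0.035,"ty":0.035,"tz":0,"turn":0,"fingers":0.03},{"tx":0.035,"ty":0.035,"tz":0,"turn":0,"fingers":0.03},{"tx":0.03,"ty":0.03,"tz":0,"turn":0,"fingers":0.03},{"tx":0.008,"ty":0.008,"tz":0,"turn":0,"fingers":0.03},{"tx":0,"ty":0,"tz":0,"turn":0,"fingers":0.03}]'; python3 to.py 655 -76.5 80; python3 -c "
from h import *
print(observe()['joints'].round(2))"
```

```text
clock: 18.9
tcp_pos: [650.9, -76.1, 138.0]
tcp_rot: [3.13, -0.032, 0.156]
contact_force: [0.1, -0.6, -0.5]
gripper_width: 46.6
tcp [650.9 -76.1 138. ] w 46.6 tool shift [-1.7 -0.1 58.1] yaw deg -1.15 tilt 5.71
[ 0.38  0.88 -0.63  1.65  0.74  0.76 -0.61]
```

```bash
python3 -m jog '[{"tx":-0.001,"ty":0,"tz":0.03,"turn":0,"fingers":0.03},{"tx":-0.002,"ty":0,"tz":0.03,"turn":0,"fingers":0.03},{"tx":0,"ty":0,"tz":0.005,"turn":0,"fingers":0.03}]'; python3 to.py 653.5 -76.5 44
python3 - <<'E'
from h import *
s,im=snap('wrist','w8.png');C=cam('wrist',s);print(proj(C,(656.5,-77,24)))
cv2.imwrite('pics/c8.png',cv2.cvtColor(cv2.resize(im[130:330,180:480],None,fx=1.5,fy=1.5),cv2.COLOR_RGB2BGR))
E
```

```text
clock: 19.27
tcp_pos: [651.6, -70.4, 72.7]
tcp_rot: [3.133, -0.019, 0.153]
contact_force: [-0.3, 0.4, -1.8]
gripper_width: 46.1
tcp [651.6 -70.4  72.7] w 46.1 tool shift [-0.8  6.  28.8] yaw deg -0.7 tilt 5.61
[317.01964134 226.8905133 ]
```

View pics/c8.png

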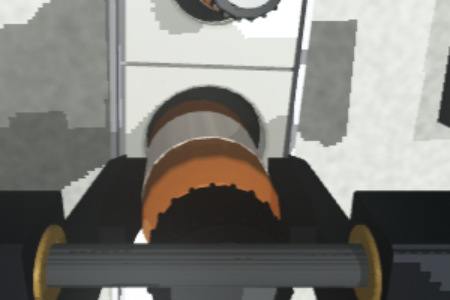

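The bottle's bottom is over the big pocket, whose centre column is about 317, against the predicted 317.

```bash
python3 -m jog '[{"tx":-0.001,"ty":0.006,"tz":0.012,"turn":0,"fingers":0.03},{"tx":0,"ty":0,"tz":0.008,"turn":0,"fingers":0.03},{"tx":0,"ty":0,"tz":0,"turn":0,"fingers":0.03}]'; python3 to.py 653.5 -76.5 44;python3 -c "
from h import *
s=observe();C=cam('wrist',np.load('w2.npy',allow_pickle=True).item());print(s['contact_force'])"
```

```text
clock: 19.7
tcp_pos: [654.0, -75.2, 54.5]
tcp_rot: [3.133, -0.017, 0.16]
contact_force: [-0.6, 0.7, -2.1]
gripper_width: 46.3
tcp [654.  -75.2  54.5] w 46.3 tool shift [-1.5  1.3 10.4] yaw deg -0.6 tilt 5.84
[-0.5881912   0.71365848 -2.05944065]
```

```bash
python3 -m jog '[{"tx":-0.0015,"ty":0.001,"tz":0.006,"turn":0,"fingers":0.03},{"tx":0,"ty":0,"tz":0.003,"turn":0,"fingers":0.03}]'; python3 to.py 653.5 -76.5 44; python3 -m jog '[{"tx":0,"ty":0,"tz":0.0015,"turn":0,"fingers":0.03},{"tx":0,"ty":0,"tz":0,"turn":0,"fingers":0.03}]'; python3 to.py 653.5 -76.5 44
```

```text
clock: 19.95
tcp_pos: [653.9, -76.4, 45.6]
tcp_rot: [3.133, -0.017, 0.162]
contact_force: [-0.1, 0.1, -1.5]
gripper_width: 46.1
tcp [653.9 -76.4  45.6] w 46.1 tool shift [-0.6  0.1  1.6] yaw deg -0.63 tilt 5.92
clock: 20.2
tcp_pos: [654.1, -76.4, 43.9]
tcp_rot: [3.133, -0.018, 0.162]
contact_force: [-0.7, -0.4, -1.1]
gripper_width: 46.1
tcp [654.1 -76.4  43.9] w 46.1 tool shift [-0.6  0.1 -0.1] yaw deg -0.63 tilt 5.92
```

```bash
python3 -m jog '[{"tx":0,"ty":0,"tz":0.0015,"turn":0,"fingers":0.03},{"tx":0,"ty":0,"tz":0.001,"turn":0,"fingers":0.03}]'; python3 to.py 653.5 -76.5 44
```

```text
clock: 20.45
tcp_pos: [654.7, -76.2, 43.3]
tcp_rot: [3.133, -0.018, 0.163]
contact_force: [-3.6, -0.3, 8.5]
gripper_width: 46.0
tcp [654.7 -76.2  43.3] w 46.0 tool shift [-1.1  0.4 -0.8] yaw deg -0.64 tilt 5.98
```

```bash
python3 -m jog '[{"tx":0,"ty":0,"tz":0,"turn":0,"fingers":0.055},{"tx":0,"ty":0,"tz":0,"turn":0,"fingers":0.08},{"tx":0,"ty":0,"tz":0,"turn":0,"fingers":0.088},{"tx":-0.004,"ty":0,"tz":-0.04,"turn":0,"fingers":0.088},{"tx":-0.003,"ty":0,"tz":-0.05,"turn":0,"fingers":0.088},{"tx":0,"ty":0,"tz":-0.05,"turn":0,"fingers":0.07},{"tx":0,"ty":0,"tz":-0.04,"turn":0,"fingers":0.06},{"tx":0,"ty":0,"tz":0,"turn":0,"fingers":0.06}]'; python3 to.py 519 270 250; python3 -c "
from h import *
s,im=snap('side','s9.png');print(s['joints'].round(2))"
```

```text
clock: 21.45
tcp_pos: [628.8, -74.7, 226.2]
tcp_rot: [3.133, -0.017, 0.164]
contact_force: [0.1, 0.3, -1.4]
gripper_width: 61.1
tcp [628.8 -74.7 226.2] w 61.1 tool shift [-110.4 -343.4  -36.7] yaw deg -0.6 tilt 5.99
[ 0.44  0.75 -0.72  1.65  0.65  0.88 -0.54]
```

```bash
python3 -m jog '[{"tx":-0.012,"ty":-0.04,"tz":-0.005,"turn":0,"fingers":0.06},{"tx":-0.016,"ty":-0.05,"tz":-0.005,"turn":0,"fingers":0.06},{"tx":-0.016,"ty":-0.05,"tz":0,"turn":0,"fingers":0.06},{"tx":-0.016,"ty":-0.05,"tz":0,"turn":0,"fingers":0.06},{"tx":-0.016,"ty":-0.05,"tz":0,"turn":0,"fingers":0.06},{"tx":-0.016,"ty":-0.05,"tz":0,"turn":0,"fingers":0.06},{"tx":-0.012,"ty":-0.04,"tz":0,"turn":0,"fingers":0.06},{"tx":0,"ty":0,"tz":0,"turn":0,"fingers":0.06},{"tx":0,"ty":0,"tz":0,"turn":0,"fingers":0.06}]'; python3 to.py 519 306 200
python3 - <<'E'
from h import *
s,im=snap('wrist','w10.png');C=cam('wrist',s);print(proj(C,(519,306,148)),s['joints'].round(2))
b=cv2.imread('pics/s9.png');cv2.imwrite('pics/c10.png',np.vstack([cv2.imread('pics/w10.png')[:300,:],cv2.resize(b[130:290,250:506],(480,300)) if 0 else cv2.copyMakeBorder(cv2.resize(b[130:290,250:506],(480,300)),0,0,0,160,0)]))
E
```

```text
clock: 22.62
tcp_pos: [520.5, 259.8, 206.8]
tcp_rot: [3.125, -0.024, 0.126]
contact_force: [0.9, -1.3, -0.0]
gripper_width: 60.2
tcp [520.5 259.8 206.8] w 60.2 tool shift [ -2.7 -46.3   6. ] yaw deg -0.84 tilt 4.67
[307.39912237 154.62835023] [-0.2   0.71 -0.64  1.78  0.66  0.81 -1.2 ]
```

View pics/c10.png

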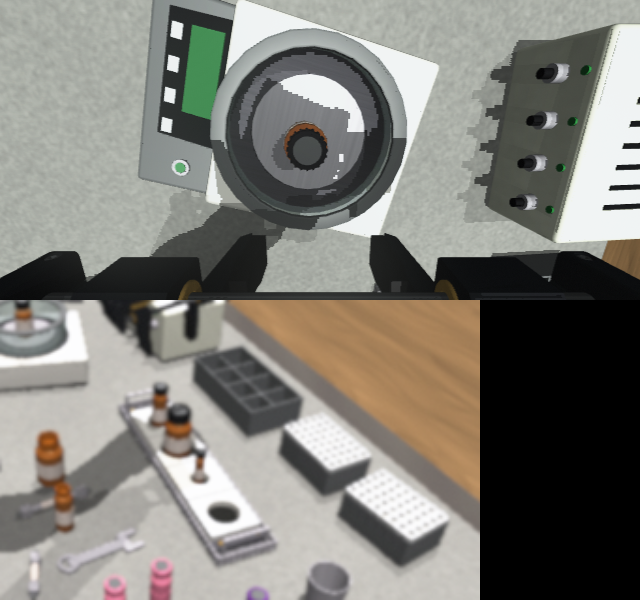

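The 46, 28 and 17 stand in their pockets. The 36's cap is at (306,150), against the predicted (307,155), so it is at about (518.5, 308.8). The collar clears the fingers.

```bash
python3 -m jog '[{"tx":-0.003,"ty":-0.025,"tz":0.003,"turn":0,"fingers":0.06},{"tx":-0.001,"ty":-0.024,"tz":0.003,"turn":-0.8,"fingers":0.06},{"tx":0,"ty":0,"tz":0,"turn":0,"fingers":0.06},{"tx":0,"ty":0,"tz":0,"turn":0,"fingers":0.06}]'; python3 to.py 520 308.8 100
python3 - <<'E'
from h import *
s,im=snap('wrist','w11.png');C=cam('wrist',s);print(proj(C,(518.5,308.8,148)))
cv2.imwrite('pics/c11.png',cv2.cvtColor(cv2.resize(im[60:300,180:480],None,fx=1.5,fy=1.5),cv2.COLOR_RGB2BGR))
E
```

```text
clock: 23.18
tcp_pos: [520.2, 304.1, 198.0]
tcp_rot: [3.12, -0.013, 0.124]
contact_force: [0.5, 0.1, -0.3]
gripper_width: 60.1
tcp [520.2 304.1 198. ] w 60.1 tool shift [-8.  -6.6 97.6] yaw deg -0.44 tilt 4.67
[309.1479783  211.65589519]
```

View pics/c11.png

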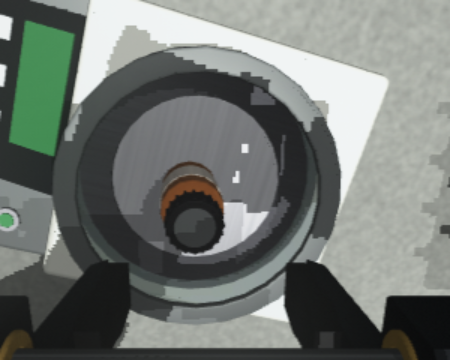

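The cap is at (308.7,210.7), predicted (309.1,211.7).

```bash
python3 -m jog '[{"tx":-0.003,"ty":-0.006,"tz":0.012,"turn":0,"fingers":0.06},{"tx":-0.001,"ty":0,"tz":0.018,"turn":0,"fingers":0.06},{"tx":0,"ty":0,"tz":0,"turn":0,"fingers":0.06}]'; python3 to.py 520 309 100
```

```text
clock: 23.6
tcp_pos: [518.7, 307.8, 165.3]
tcp_rot: [3.118, -0.016, 0.123]
contact_force: [-0.4, 0.3, 1.3]
gripper_width: 59.8
tcp [518.7 307.8 165.3] w 59.8 tool shift [-3.8 -2.6 65.1] yaw deg -0.55 tilt 4.67
```

```bash
python3 -m jog '[{"tx":-0.002,"ty":-0.002,"tz":0.02,"turn":0,"fingers":0.06},{"tx":-0.001,"ty":0,"tz":0.02,"turn":0,"fingers":0.06},{"tx":-0.001,"ty":0,"tz":0.018,"turn":0,"fingers":0.06},{"tx":0,"ty":0,"tz":0,"turn":0,"fingers":0.06}]'; python3 to.py 520 309 100
```

```text
clock: 24.1
tcp_pos: [519.7, 308.3, 104.9]
tcp_rot: [3.118, -0.017, 0.123]
contact_force: [0.3, -0.5, 0.8]
gripper_width: 60.0
tcp [519.7 308.3 104.9] w 60.0 tool shift [-0.1 -0.8  4.9] yaw deg -0.57 tilt 4.69
```

```bash
python3 -m jog '[{"tx":-0.0005,"ty":-0.001,"tz":0.007,"turn":0,"fingers":0.06},{"tx":0,"ty":0,"tz":0,"turn":0,"fingers":0.025},{"tx":0,"ty":0,"tz":0,"turn":0,"fingers":0.02},{"tx":0,"ty":0,"tz":0,"turn":0,"fingers":0.02},{"tx":0,"ty":0,"tz":0,"turn":0,"fingers":0.02},{"tx":0,"ty":0,"tz":0,"turn":0,"fingers":0.02}]' 25; python3 to.py 520 309 200
```

```text
clock: 24.85
tcp_pos: [520.7, 310.2, 99.4]
tcp_rot: [3.12, -0.017, 0.127]
contact_force: [0.2, -0.3, -0.5]
gripper_width: 35.8
tcp [520.7 310.2  99.4] w 35.8 tool shift [   7.5    3.1 -100.3] yaw deg -0.59 tilt 4.8
```

```bash
python3 -m jog '[{"tx":0.001,"ty":0,"tz":-0.02,"turn":0,"fingers":0.02},{"tx":0.002,"ty":0,"tz":-0.03,"turn":0,"fingers":0.02},{"tx":0.003,"ty":0,"tz":-0.035,"turn":0,"fingers":0.02},{"tx":0.002,"ty":0,"tz":-0.02,"turn":0,"fingers":0.02},{"tx":0,"ty":0,"tz":0,"turn":0,"fingers":0.02}]'; python3 to.py 643 -240 190
```

```text
clock: 25.48
tcp_pos: [519.9, 313.3, 213.0]
tcp_rot: [3.122, -0.016, 0.13]
contact_force: [-0.4, -0.3, -0.9]
gripper_width: 36.1
tcp [519.9 313.3 213. ] w 36.1 tool shift [125.9 551.5  42.6] yaw deg -0.54 tilt 4.88
```

```bash
python3 -m jog '[{"tx":0.008,"ty":0.03,"tz":0,"turn":0,"fingers":0.02},{"tx":0.01,"ty":0.045,"tz":0,"turn":0,"fingers":0.02},{"tx":0.012,"ty":0.05,"tz":0,"turn":0,"fingers":0.02},{"tx":0.012,"ty":0.05,"tz":0,"turn":0,"fingers":0.02},{"tx":0.012,"ty":0.05,"tz":0,"turn":0,"fingers":0.02},{"tx":0.012,"ty":0.05,"tz":0,"turn":0,"fingers":0.02},{"tx":0.012,"ty":0.05,"tz":0,"turn":0,"fingers":0.02},{"tx":0.012,"ty":0.05,"tz":0,"turn":0,"fingers":0.02},{"tx":0.012,"ty":0.05,"tz":0,"turn":0,"fingers":0.02},{"tx":0.01,"ty":0.05,"tz":0,"turn":0,"fingers":0.02},{"tx":0.008,"ty":0.035,"tz":0,"turn":0,"fingers":0.02},{"tx":0,"ty":0,"tz":0,"turn":0,"fingers":0.02}]'; python3 to.py 643 -240 120
```

```text
clock: 26.98
tcp_pos: [633.4, -214.3, 224.0]
tcp_rot: [3.124, -0.01, 0.111]
contact_force: [-0.3, 1.0, -1.0]
gripper_width: 36.1
tcp [ 633.4 -214.3  224. ] w 36.1 tool shift [  2.3  24.1 104.8] yaw deg -0.32 tilt 4.18
```

```bash
python3 -m jog '[{"tx":0.001,"ty":0.018,"tz":0.035,"turn":0,"fingers":0.02},{"tx":0.001,"ty":0.006,"tz":0.045,"turn":0,"fingers":0.02},{"tx":0,"ty":0,"tz":0.04,"turn":0,"fingers":0.02},{"tx":0,"ty":0,"tz":0,"turn":0,"fingers":0.02}]'; python3 to.py 643 -240 60
python3 - <<'E'
from h import *
s,im=snap('wrist','w12.png');C=cam('wrist',s);print(proj(C,(645,-240,24)))
cv2.imwrite('pics/c12b.png',cv2.cvtColor(cv2.resize(im[130:330,180:480],None,fx=1.5,fy=1.5),cv2.COLOR_RGB2BGR))
E
```

```text
clock: 27.48
tcp_pos: [643.3, -234.2, 101.5]
tcp_rot: [3.129, -0.0, 0.109]
contact_force: [-1.5, 0.1, -0.9]
gripper_width: 35.6
tcp [ 643.3 -234.2  101.5] w 35.6 tool shift [-3.2  5.4 41.5] yaw deg 0.01 tilt 4.05
[312.45403945 212.12134855]
```

View pics/c12b.png

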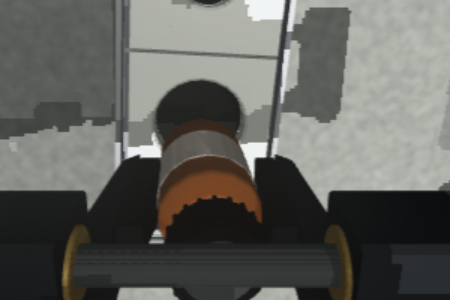

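The pocket centre is at about (313,210), predicted (312.5,212).

```bash
python3 -m jog '[{"tx":-0.002,"ty":0.005,"tz":0.025,"turn":0,"fingers":0.02},{"tx":-0.001,"ty":0,"tz":0.018,"turn":0,"fingers":0.02},{"tx":0,"ty":0,"tz":0,"turn":0,"fingers":0.02}]'; python3 to.py 643.5 -239 37
```

```text
clock: 27.9
tcp_pos: [647.4, -238.7, 62.0]
tcp_rot: [3.128, 0.002, 0.124]
contact_force: [0.3, 0.2, -0.4]
gripper_width: 35.4
tcp [ 647.4 -238.7   62. ] w 35.4 tool shift [-5.9 -0.  24.6] yaw deg 0.09 tilt 4.6
```

```bash
python3 -m jog '[{"tx":-0.005,"ty":0,"tz":0.012,"turn":0,"fingers":0.02},{"tx":-0.001,"ty":0,"tz":0.008,"turn":0,"fingers":0.02},{"tx":0,"ty":0,"tz":0,"turn":0,"fingers":0.02}]'; python3 to.py 643.5 -239 37
```

```text
clock: 28.28
tcp_pos: [643.3, -239.1, 41.1]
tcp_rot: [3.127, 0.001, 0.127]
contact_force: [0.7, -0.8, -0.4]
gripper_width: 36.0
tcp [ 643.3 -239.1   41.1] w 36.0 tool shift [-0.1 -0.1  4.1] yaw deg 0.08 tilt 4.68
```

```bash
python3 -m jog '[{"tx":0,"ty":0,"tz":0.003,"turn":0,"fingers":0.02},{"tx":0,"ty":0,"tz":0.001,"turn":0,"fingers":0.02}]'; python3 to.py 643.5 -239 37
```

```text
clock: 28.52
tcp_pos: [644.2, -239.1, 37.4]
tcp_rot: [3.127, 0.001, 0.128]
contact_force: [-0.2, -0.8, -1.1]
gripper_width: 35.7
tcp [ 644.2 -239.1   37.4] w 35.7 tool shift [-0.7 -0.1  0.4] yaw deg 0.08 tilt 4.75
```

```bash
python3 -m jog '[{"tx":0,"ty":0,"tz":0.0015,"turn":0,"fingers":0.02},{"tx":0,"ty":0,"tz":0.0015,"turn":0,"fingers":0.02}]'; python3 to.py 643.5 -239 37
```

```text
clock: 28.78
tcp_pos: [644.8, -238.9, 35.7]
tcp_rot: [3.127, 0.001, 0.129]
contact_force: [-5.5, 0.8, 12.5]
gripper_width: 36.0
tcp [ 644.8 -238.9   35.7] w 36.0 tool shift [-1.2  0.1 -1.4] yaw deg 0.07 tilt 4.79
```

Contact with the floor. Release and retract.

```bash
python3 -m jog '[{"tx":0,"ty":0,"tz":0,"turn":0,"fingers":0.045},{"tx":0,"ty":0,"tz":0,"turn":0,"fingers":0.07},{"tx":0,"ty":0,"tz":0,"turn":0,"fingers":0.08},{"tx":-0.003,"ty":0,"tz":-0.04,"turn":0,"fingers":0.08},{"tx":-0.002,"ty":0,"tz":-0.05,"turn":0,"fingers":0.08},{"tx":0,"ty":0,"tz":-0.05,"turn":0,"fingers":0.08},{"tx":0,"ty":-0.02,"tz":-0.05,"turn":0,"fingers":0.08},{"tx":0,"ty":-0.06,"tz":-0.03,"turn":0,"fingers":0.08},{"tx":0,"ty":-0.05,"tz":0,"turn":0,"fingers":0.08},{"tx":0,"ty":-0.02,"tz":0,"turn":0,"fingers":0.08},{"tx":0,"ty":0,"tz":0,"turn":0,"fingers":0.08}]'
python3 - <<'E'
from h import *
s,w=snap('wrist','w13.png');C=cam('wrist',s)
for n,p in (('46',(656.6,-76.5,101)),('36',(645,-239,85)),('28',(662.3,5,95)),('17',(650.6,-158.3,77))): print(n,'cap should be at',proj(C,p).round(1))
_,b=snap('side','s13.png')
cv2.imwrite('pics/c13.png',cv2.cvtColor(np.vstack([w[:290],cv2.resize(b[130:290,240:580],(640,301))]),cv2.COLOR_RGB2BGR))
E
```

```text
clock: 30.15
tcp_pos: [622.3, -86.0, 258.1]
tcp_rot: [3.127, -0.003, 0.134]
contact_force: [-0.1, -0.1, -0.3]
gripper_width: 80.1
46 cap should be at [335.6 172.9]
36 cap should be at [322.9 288.7]
28 cap should be at [341.7  95.3]
17 cap should be at [327.  231.1]
```

View pics/c13.png

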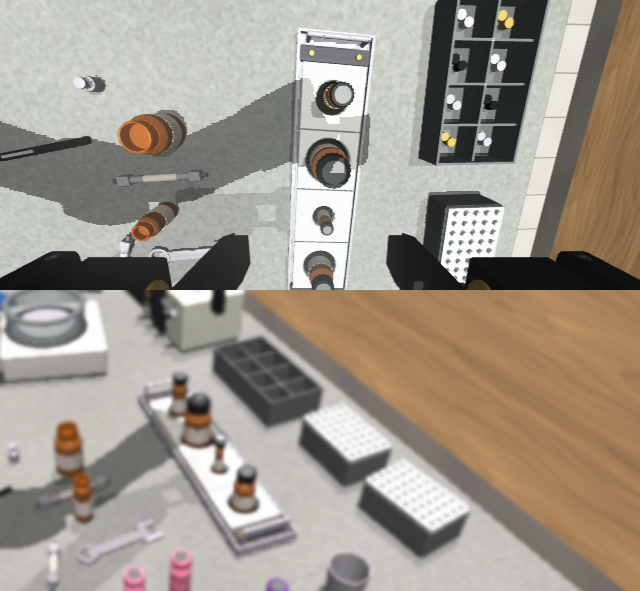

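All four caps appear where expected: 28 at (341,95), 46 at (335,171), 17 at (327,230), and 36 at the lower edge. They stand upright in the side view too. The open bottle and vial look undisturbed.

```bash
python3 -c "
from rig import *
print(observe()['contact_force']);print(job_done())"
```

```text
[ 0.20291074 -0.97215603  0.6069502 ]
the job is handed in; nothing more can be done
None
```

All four capped bottles and vials are standing in their own pockets, and I handed the job in at about 30 s on the robot's clock. I moved them in the order 17, 28, 46, then the 36 out of the balance's draught shield. I lowered each until the force reading showed it touching the pocket floor (about 8 to 12 N), then released it. `job_done()` gives no verdict, so the result rests on my own checks.

- **Placement:** in the final wrist picture the 46, 28 and 17 caps were within about 2 pixels of where they should appear. The 36's cap was at the edge of that picture. The side view shows it upright in its pocket, but I did not measure its final position.
- **Open bottle and vial:** both stand upright and look unmoved. I judged this by eye and did not measure it.
- **Tool tilt:** it crept up to about 6 degrees, because the moves cannot correct tilt, and the arm came close to a wrist singularity at the 46. The bottles were therefore set down slightly tilted and righted themselves on release.

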